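# Load the UV steriliser and press its sprung lid shut

## Task

Put the empty aluminium tube block (wells upward) and the sealing roller into the UV steriliser, both lying on the chamber floor and not one on the other. Then push the sprung lid down until it lies level and its catch snaps in and holds it shut, and let go. Leave the other things on the bench where they stand.

Things in the scene. Friction and masses are not known exactly. Their poses are not given: they have to be found in the camera images.
- steriliser: bench-top UV steriliser: fixed white box, steel-lined open chamber, 300 mm long (own x) by 230 mm wide (own y), rim 85 mm above the bench, walls 8 mm. Origin under its centre at bench height, z up. Lid hinged along the +y long side; control panel and catch on the -y long side.
- chamber_floor (a point): centre of the chamber's flat floor, 20 mm above the bench, 65 mm below the rim; the inside is 284 mm (x) by 214 mm (y), axes as the steriliser's. The open lid overhangs its +y part: only y = -107 to about +50 mm is free from straight above.
- hinge_line (a point): middle of the lid's hinge axis (parallel to the steriliser's x; 115 mm to +y of its centre, 85 mm above the bench), in the plane of the lid's underside; axes as the steriliser's.
- lid (a joint): lid, a white flat plate 300 x 230 x 10 mm. 0 = open, 75 degrees above level, leaning over the chamber, as it starts; grows as pushed down; 1.309 rad = level on the rim, its stop. A spring always pushes it open (about 3 N square to the free edge); let go early and it rises. In the last 3 degrees a sprung roller catch at the front resists (up to about 15 N at the edge), then snaps in and holds it.
- lid_edge (a point): middle of the lid's free edge, on its outer (upper) face, 230 mm from the hinge; about 310 mm above the bench at the start, 95 mm when shut, moving on an arc about the hinge. Axes turn with the lid: x along the edge, -y from hinge to edge, z out of the outer face.
- block_mid (a point): centre of the empty tube block: plain aluminium block 92 mm (x) by 50 mm (y) by 35 mm high (z up), 15 dark round wells in its top, about 0.28 kg, loose on the bench. Site half-way up. Can be grasped across its 50 mm width (y).
- roller_mid (a point): sealing roller, a hand tool lying loose, about 0.12 kg. Site on the handle's centre line, 15 mm above what it lies on, near the centre of mass; z up. Along x: wider handle end (29 mm) to -48 mm; grey handle 25 mm wide (y), 24 mm high, -34 to +18 mm; steel fork 50 mm wide; black rubber roller 30 mm in diameter, 42 mm wide, ending at +65 mm.
- reagent: clear bottle with white cap, 68 mm in diameter, 140 mm high; origin under its centre. Not to be moved
- beaker: glass beaker, 72 mm wide, 90 mm high; origin under its centre. Not to be moved
- tubes: orange rack 70 x 140 mm holding five capped tubes, 111 mm high; origin under its centre. Not to be moved
- timer: small white timer lying flat, 50 x 75 x 16 mm; origin under its centre. Not to be moved
- marker: marker pen lying flat, 130 mm long (x), 13 mm thick; origin under its centre. Not to be moved
Not all that is in view belongs to the job. What is shaped like the part that bears roller_mid but yellow is not meant.

How it is judged:
On the way, in this order (a step that is already met when the one before it is completed fails the run):
1. block (wells up) and roller both lie on the chamber floor (x of block_mid in the frame of steriliser between -0.142 and 0.142 m and y of block_mid in the frame of steriliser between -0.107 and 0.107 m and z of block_mid in the frame of steriliser between 0.02 and 0.0455 m and x of roller_mid in the frame of steriliser between -0.142 and 0.142 m and y of roller_mid in the frame of steriliser between -0.107 and 0.107 m and z of roller_mid in the frame of steriliser between 0.02 and 0.045 m and angle between block_mid's own z axis and vertical below 0.15 rad), for 0.2 s.
2. the lid is pushed down level (value of joint lid above 1.284 rad), for 0.2 s.
At the end, for the whole second after the job is handed in: Block and roller are inside the chamber, each resting on its floor (centre within 8 mm of its resting height on the floor for the block, within 10 mm for the roller), the block's wells upward within 0.15 rad; the lid is level within 0.025 rad (joint lid above 1.284) and stays there by itself (all of step 1 and value of joint lid above 1.284 rad and velocity of joint lid between -0.05 and 0.05 rad/s); the robot touches nothing.
It fails at once if a bystander (bottle, beaker, tube rack, timer or marker pen) is pushed more than 30 mm from its place (distance of any of reagent, beaker, tubes, timer, marker from where it was at the start of the episode above 0.03 m).
It fails at once if the bottle, the beaker or the tube rack is tipped over (angle between any of reagent, beaker, tubes's own z axis and vertical above 0.5 rad).
It also fails if it takes over 72 s, if anything falls off the work surface, if the arm or the gripper's body presses on something with over 40 N, if the wrist force passes 120 N, or if a joint passes its speed limit or range.

## Robot

A 7-joint arm with a two-finger parallel gripper is mounted at the origin on the work surface. World frame = base frame: x ahead of the robot, y to its left, z up, the work surface at z = 0. Lengths are in m, angles in rad, forces in N, time in s.
With the tool pointing down it reaches from about 0.425 to 0.925 m from the base axis. Payload 6.8 kg.
Tool frame: the origin (TCP) lies on the centre line of the jaws, within the pads' length; the fingertips stand 11 mm ahead of it and the grasp point (between the pads) lies 8 mm behind it; z points along the fingers, y is the direction in which the jaws open and shut (so a half turn about z gives the same grasp; the last joint's range is limited). The gripper opens to 85 mm and grips with 20 to 120 N. Pads are 22 mm wide; open, the fingers measure 114 mm over their backs; the gripper's body (76 mm by 85 mm) begins 54 mm behind the grasp point. The pads swing forward as they close: fully open they stand 13 mm farther back than shut.
Start: joints at [-1.296, 0.477, 0.022, 1.555, -0.011, 1.109, -0.083], TCP at [0.252, 0.626, 0.242] pointing down, gripper open.
Joint ranges: [-2.96, 2.96], [-0.34, 2.1], [-1.41, 1.46], [0.24, 2.44], [-1.37, 4.51], [0.17, 1.92], [-2.96, 2.96]. Speed limits (rad/s): [2.39, 2.39, 3.14, 3.14, 3.14, 3.14, 3.14].

## Interface

Orientations are given as a rotation vector (axis times angle).
In Python, from bench import r gives the robot as it stands.
- The arm moves only by the tool send_rows, never from a script. Its argument "deltas" is a list of rows, each a list of 7 numbers: the opening, from 0 (shut) to 1 (fully open), then the shift along the tool's x, y, z as a fraction of full scale, then the turn, a rotation vector about the tool's x, y, z as a fraction of full scale. In form: [[hand, x, y, z, ax, ay, az], ...]. A call has 1 to 20 rows; each row is the pose to reach, as a shift and turn from the pose commanded when the call began, along the tool's axes at that moment, turning the shorter way round; what a row does not reach only later rows make up. Full scale, the value 1, is 150 mm for a shift and 180 degrees for a turn. A row lasts 1/12 s, in which the tool goes at most 41.7 mm and 7.16 degrees, less where a joint would pass 70% of its speed; a pose out of reach is approached as far as the arm can. A call with a number of a shift or a turn outside -1 to 1 is refused whole. A call with a gripper value outside its range is refused whole. The fingers move at their own pace and stop on an object; "squeeze" is the grip in N (left out, the last holds). Time passes only in rows, so rows that repeat a pose let the fingers close. It gives the time, the measured TCP pose, the force and the opening at its end, in the units of the state.
- r.get_obs(): the state, without advancing time (a new reading comes with each control period).
- r.grab_frame(name): name is "scene" or "top"; returns a dict with "pixels" (384x512x3 uint8, red, green, blue), "camera_matrix" (3x3 intrinsics, pixels), "rvec" (rotation vector, rad) and "tvec" (3), from world to camera coordinates, as OpenCV has them. Camera axes: x right, y down, z forward; pixel columns grow to the right and rows downward; lengths in m; the calibration is good to about 2 mm. A picture is of the moment at which its call begins. There is no depth.
- r.hand_in(): hands the job in, once; it reports no verdict.
The state is a dict: "clock": time; "joints": joint angles; "qvel": joint speeds; "tau": joint torques, N m; "tcp_pos": TCP position; "orientation": TCP orientation; "contact_force": force on the tool from outside, world axes, zero at the start; "moment": the same for the moment, N m; "grip_width": finger opening in m.
Only numpy, scipy, OpenCV 4.12 (cv2) and the standard library are available. Lean on these libraries where they do the work, as an engineer would, in place of code of your own. Each camera call takes 0.05 s, during which the arm holds its last target. There are 200 camera calls.

## Working session

There is one attempt and no reset: what is moved stays moved. The work goes in short steps, Python scripts to look and compute and a tool call to move; the robot and the scene stay as the last step left them, time stands still between calls to the robot, and variables do not carry over. Pictures are saved under pics/ and viewed, about 8 in all and at most 12, crops included, and the job is handed in when it is done.

Besides the shell and the picture viewer there is one more tool, called by a JSON object that holds its "method" and its "body", one argument or row to a line. send_rows: Moves the arm, as the interface text tells. Shift numbers are shares of 150 mm and turn numbers shares of 180 degrees, none past 1 either way. Its arguments: {"type":"object","properties":{"deltas":{"type":"array","items":{"type":"array","items":{"type":"number"}}},"squeeze":{"type":"number"}},"required":["deltas"]}

```bash
ls; mkdir -p pics; cat > h.py <<'E'
import numpy as np, cv2
from scipy.spatial.transform import Rotation as R
from bench import r
def snap(n,f,crop=None,s=1):
    d=r.grab_frame(n); np.savez('pics/%s_cal.npz'%n,K=d['camera_matrix'],r=d['rvec'],t=d['tvec'])
    im=cv2.cvtColor(d['pixels'],cv2.COLOR_RGB2BGR); cv2.imwrite('pics/'+f+'_raw.png',im)
    if crop: x0,y0,x1,y1=crop; im=im[y0:y1,x0:x1]
    cv2.imwrite('pics/'+f+'.png',cv2.resize(im,None,fx=s,fy=s,interpolation=cv2.INTER_CUBIC)); return im
def cal(n):
    d=np.load('pics/%s_cal.npz'%n); return d['K'],cv2.Rodrigues(d['r'])[0],d['t'].ravel()
def w(n,u,v,z):
    K,Rm,t=cal(n); c=-Rm.T@t; d=Rm.T@np.linalg.solve(K,[u,v,1.]); return c+d*(z-c[2])/d[2]
def p(n,X):
    K,Rm,t=cal(n); q=K@(Rm@np.asarray(X,float)+t); return q[:2]/q[2]
def rel(target,rv=None):
    """shift in tool axes as share of 150mm, and turn share"""
    o=r.get_obs(); T=R.from_rotvec(o['orientation'])
    print('shift',np.round(T.inv().apply(np.array(target)-o['tcp_pos'])/.15,3))
    if rv is not None: print('turn',np.round((T.inv()*R.from_rotvec(rv)).as_rotvec()/np.pi,4))
E
python3 - <<'E'
from h import *
a=snap('top','top0',None,1.5); b=snap('scene','scene0',None,1.5)
for n in('top','scene'):
    K,Rm,t=cal(n); print(n,-Rm.T@t,Rm[2],K[0,0])
o=r.get_obs(); print({k:np.round(v,4) for k,v in o.items()}); print(R.from_rotvec(o['orientation']).as_matrix().round(3))
E
```

```text
pics
top [ 0.18490521 -0.03329235  1.74959219] [ 0.22048786 -0.00724377 -0.97536282] 467.70982155155104
scene [ 1.04335895 -0.66917393  0.87432458] [-0.50319582  0.58706939 -0.63414785] 396.4491346246291
{'clock': np.float64(0.1), 'joints': array([-1.2961,  0.4777,  0.0223,  1.5563, -0.0115,  1.1093, -0.0831]), 'qvel': array([-0.0015,  0.0001, -0.0002, -0.0029, -0.0006,  0.0004, -0.0003]), 'tau': array([ 4.70000e-03, -5.97763e+01,  1.61380e+00, -2.81958e+01,
        1.28000e-02,  5.00000e-03, -0.00000e+00]), 'tcp_pos': array([0.2519, 0.6257, 0.2414]), 'orientation': array([-5.9750e-01, -3.0841e+00,  2.5000e-03]), 'contact_force': array([-0.3462,  1.1884, -0.6603]), 'moment': array([-0.0335,  0.0279, -0.017 ]), 'grip_width': np.float64(0.0855)}
[[-0.928  0.373 -0.   ]
 [ 0.373  0.928 -0.002]
 [-0.    -0.002 -1.   ]]
```

View pics/top0.png

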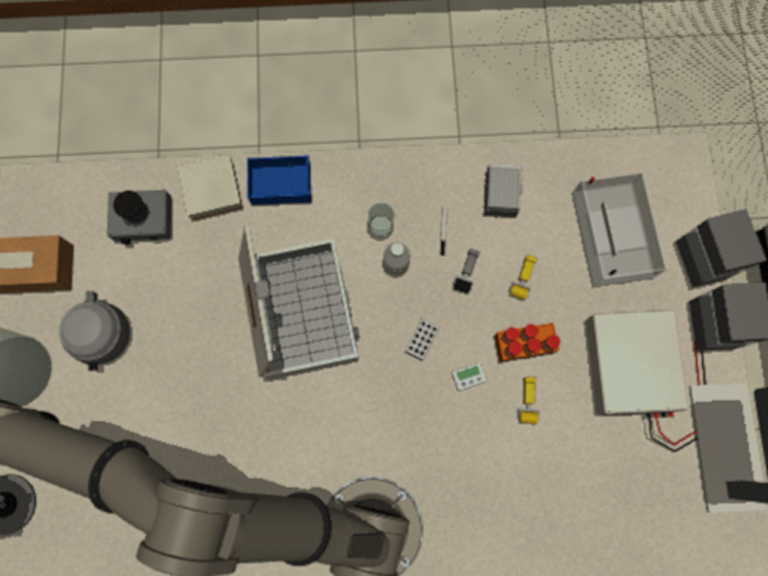

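View pics/scene0.png

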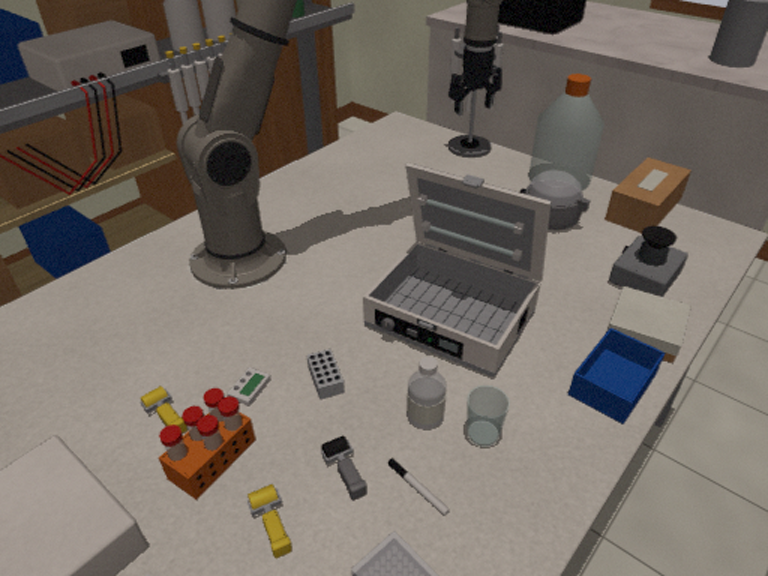

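The top view (1.5x) shows the steriliser at about (300,310) with its lid on the left, the block at (422,339), the grey roller at (467,270), and two yellow decoys. I'll enlarge it to measure.

```bash
python3 - <<'E'
from h import *
im=cv2.imread('pics/top0_raw.png')[140:265,155:335]
im=cv2.resize(im,None,fx=4.4,fy=4.4,interpolation=cv2.INTER_CUBIC)
for k in range(0,180,20): cv2.putText(im,str(155+k),(int(k*4.4),10),0,.35,(0,0,255)); cv2.line(im,(int(k*4.4),12),(int(k*4.4),18),(0,0,255))
for k in range(0,125,20): cv2.putText(im,str(140+k),(0,int(k*4.4)+4),0,.35,(0,0,255))
cv2.imwrite('pics/top0c.png',im)
E
```

```text
(no output)
```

View pics/top0c.png

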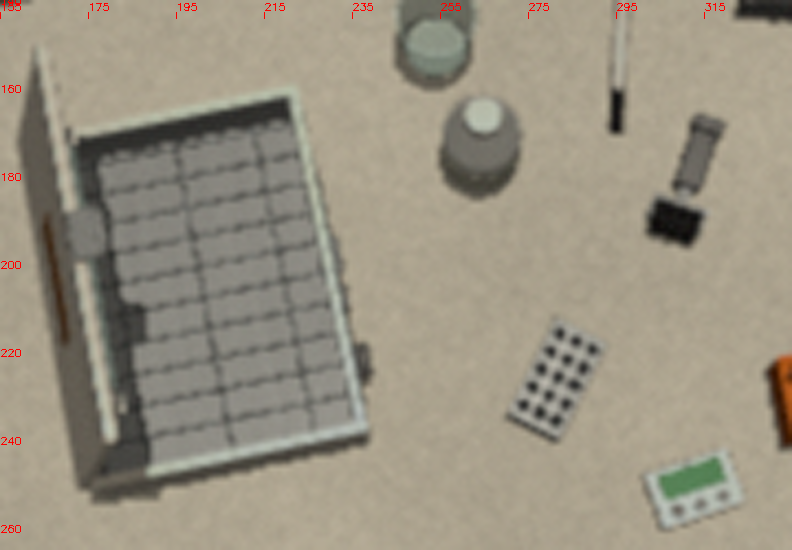

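```bash
python3 - <<'E'
from h import *
f=lambda x,y,z:w('top',155+x/4.4,140+y/4.4,z)
a,b=f(297,90,.085),f(368,435,.085); print('rim',a,b,np.linalg.norm(a-b))
ax=(b-a)/np.linalg.norm(b-a); 
x=ax if False else ax; print('dir',ax)
# steriliser y toward left (+y world); x = y cross z
d=np.array(ax); yv=np.cross([0,0,1],d); 
if yv[1]<0: d=-d; yv=-yv
O=(a+b)/2+yv*.115; print('ster O',O[:2],'x',d,'y',yv, 'yaw',np.degrees(np.arctan2(d[1],d[0])))
l1,l2=f(40,47,.31),f(112,440,.31); print('lid edge',l1,l2,np.linalg.norm(l1-l2),'pred edge',(O+yv*(.115-.23*np.cos(np.radians(75))))[:2], (l1+l2)/2)
c=[f(*q,.035) for q in[(557,318),(606,343),(558,440),(508,415)]]
print('block',np.mean(c,0),[np.linalg.norm(c[i]-c[i-1]).round(4) for i in range(4)]); e=(c[0]+c[1]-c[2]-c[3]); print('yaw',np.degrees(np.arctan2(e[1],e[0])))
h=f(708,120,.024); t=f(672,238,.024); wc=np.mean([f(*q,.03) for q in[(655,197),(703,210),(693,247),(648,232)]],0)
print('roller',h,t,wc,np.linalg.norm(h-t)); e=wc-f(708,120,.024); e/=np.linalg.norm(e); print('mid',wc-e*.05,h+e*.048,'yaw',np.degrees(np.arctan2(e[1],e[0])))
# project scene check
for nm,X in dict(blk=np.r_[np.mean(c,0)[:2],.035],rol=np.r_[(wc-e*.05)[:2],.024],O=np.r_[O[:2],.02]).items(): print(nm,p('scene',X)*1.5)
for nm,q in dict(bottle=(482,115,.14),beaker=(433,45,.09),timer=(695,490,.016),markertip=(617,130,.006)).items(): print(nm,f(*q)[:2])
for q in [(500,530),(555,325),(560,345),(500,360)]: print('rack top',w('top',q[0]/1.5,q[1]/1.5,.05)[:2])
E
```

```text
rim [0.69092405 0.06116184 0.085     ] [0.39655734 0.0136539  0.085     ] 0.29817572893249567
dir [-0.98722559 -0.15932868  0.        ]
ster O [0.52541789 0.15093881] x [ 0.98722559  0.15932868 -0.        ] y [-0.15932868  0.98722559 -0.        ] yaw 9.167932721285538
lid edge [0.66473371 0.23539733 0.31      ] [0.3732837  0.18689698 0.31      ] 0.2954579349593436 pred edge [0.51657967 0.20570182] [0.5190087  0.21114715 0.31      ]
block [ 0.44247905 -0.14592368  0.035     ] [np.float64(0.0926), np.float64(0.0463), np.float64(0.092), np.float64(0.0466)]
yaw -29.77487046278855
roller [ 0.664437   -0.29171217  0.024     ] [ 0.56103007 -0.25259045  0.024     ] [ 0.57410519 -0.25525739  0.03      ] 0.11055995152113655
mid [ 0.6203841  -0.27393395  0.02692607] [ 0.62000925 -0.27378268  0.02695097] yaw 158.02271073669408
blk [323.58208257 366.99402411]
rol [346.37658248 465.92317212]
O [448.26395913 311.95083525]
bottle [ 0.64555467 -0.09138083]
beaker [ 0.72323353 -0.05519984]
timer [ 0.34551971 -0.25671287]
markertip [ 0.66432586 -0.21389847]
rack top [-0.01157382 -0.29556262]
rack top [ 0.45905945 -0.47174131]
rack top [ 0.40922228 -0.47877032]
rack top [ 0.3798729  -0.32958221]
```

{"method": "send_rows", "body": {
  "deltas": [
    [1, 0, 0, -0.3, 0, 0, 0],
    [1, 0, 0, -0.6, 0, 0, 0],
    [1, -0.1, -0.08, -0.9, 0, 0, 0],
    [1, -0.3, -0.23, -1, 0, 0, 0],
    [1, -0.5, -0.38, -1, 0, 0, 0],
    [1, -0.75, -0.57, -1, 0, 0, 0],
    [1, -1, -0.76, -1, 0, 0, 0]
  ]
}}

```text
clock: 0.68
tcp_pos: [0.342, 0.4751, 0.3927]
orientation: [0.597, 3.084, 0.001]
contact_force: [0.4, -0.7, -0.3]
grip_width: 0.0853
```

{"method": "send_rows", "body": {
  "deltas": [
    [1, -0.25, -0.19, 0, 0, 0, 0],
    [1, -0.5, -0.38, 0, 0, 0, 0],
    [1, -0.75, -0.57, 0, 0, 0, 0],
    [1, -1, -0.76, 0, 0, 0, 0],
    [1, -1, -1, 0, 0, 0, 0]
  ]
}}

```text
clock: 1.1
tcp_pos: [0.4279, 0.2895, 0.3916]
orientation: [0.602, 3.082, -0.001]
contact_force: [0.8, -0.5, 0.3]
grip_width: 0.0852
```

```bash
python3 - <<'E'
from h import *
o=r.get_obs();print(o['clock'],o['tcp_pos'],o['joints'].round(2))
y=np.radians(60.2); Y=np.array([np.cos(y),np.sin(y),0]); Z=np.array([0,0,-1.]); M=np.c_[np.cross(Y,Z),Y,Z]
rel([.4425,-.146,.016],R.from_matrix(M).as_rotvec())
E
```

```text
1.1 [0.42792169 0.28951009 0.3915962 ] [-0.9   0.1   0.2   1.73 -0.02  1.32  0.49]
shift [-1.179 -2.652  2.507]
turn [-0.0001  0.0004  0.0428]
```

{"method": "send_rows", "body": {
  "deltas": [
    [1, -0.1, -0.25, 0, 0, 0, 0],
    [1, -0.2, -0.5, 0, 0, 0, 0.02],
    [1, -0.3, -0.75, 0, 0, 0, 0.043],
    [1, -0.45, -1, 0, 0, 0, 0.043]
  ]
}}

```text
clock: 1.43
tcp_pos: [0.4299, 0.1277, 0.392]
orientation: [-0.809, -3.035, -0.0]
contact_force: [0.6, -0.9, -0.1]
grip_width: 0.0853
```

{"method": "send_rows", "body": {
  "deltas": [
    [1, -0.1, -0.25, 0, 0, 0, 0],
    [1, -0.2, -0.5, 0, 0, 0, 0],
    [1, -0.3, -0.75, 0, 0, 0, 0],
    [1, -0.4, -1, 0, 0, 0, 0]
  ]
}}

```text
clock: 1.77
tcp_pos: [0.4081, -0.0325, 0.392]
orientation: [-0.804, -3.036, -0.0]
contact_force: [0.5, -0.5, 0.9]
grip_width: 0.0853
```

{"method": "send_rows", "body": {
  "deltas": [
    [1, 0, -0.1, 0.25, 0, 0, 0],
    [1, 0, -0.1, 0.5, 0, 0, 0],
    [1, 0, -0.1, 0.75, 0, 0, 0],
    [1, 0, -0.1, 1, 0, 0, 0],
    [1, 0, -0.1, 1, 0, 0, 0],
    [1, 0, -0.1, 1, 0, 0, 0]
  ]
}}

```text
clock: 2.27
tcp_pos: [0.4004, -0.0437, 0.2417]
orientation: [-0.804, -3.033, 0.004]
contact_force: [0.2, 0.2, 1.5]
grip_width: 0.0854
```

```bash
python3 - <<'E'
from h import *
y=np.radians(60.2); Y=np.array([np.cos(y),np.sin(y),0]); Z=np.array([0,0,-1.]); M=np.c_[np.cross(Y,Z),Y,Z]
print(r.get_obs()['tcp_pos']);rel([.4425,-.146,.016],R.from_matrix(M).as_rotvec())
E
```

```text
[ 0.40040399 -0.04374103  0.24168265]
shift [-0.586 -0.448  1.504]
turn [-0.0011 -0.0009  0.0005]
```

{"method": "send_rows", "body": {
  "deltas": [
    [1, -0.2, -0.15, 0.2, 0, 0, 0],
    [1, -0.4, -0.3, 0.45, 0, 0, 0],
    [1, -0.586, -0.448, 0.7, 0, 0, 0],
    [1, -0.586, -0.448, 0.9, 0, 0, 0],
    [1, -0.586, -0.448, 0.9, 0, 0, 0],
    [1, -0.586, -0.448, 0.9, 0, 0, 0]
  ]
}}

```text
clock: 2.77
tcp_pos: [0.4455, -0.1463, 0.1066]
orientation: [-0.806, -3.034, 0.001]
contact_force: [-0.6, 0.5, 0.2]
grip_width: 0.0853
```

```bash
python3 - <<'E'
from h import *
y=np.radians(60.2); Y=np.array([np.cos(y),np.sin(y),0]); Z=np.array([0,0,-1.]); M=np.c_[np.cross(Y,Z),Y,Z]
rel([.4425,-.146,.016],R.from_matrix(M).as_rotvec())
snap('scene','g1',(150,160,310,300),4)
E
```

```text
shift [ 0.017 -0.007  0.604]
turn [-0.0004 -0.0006  0.0003]
```

View pics/g1.png

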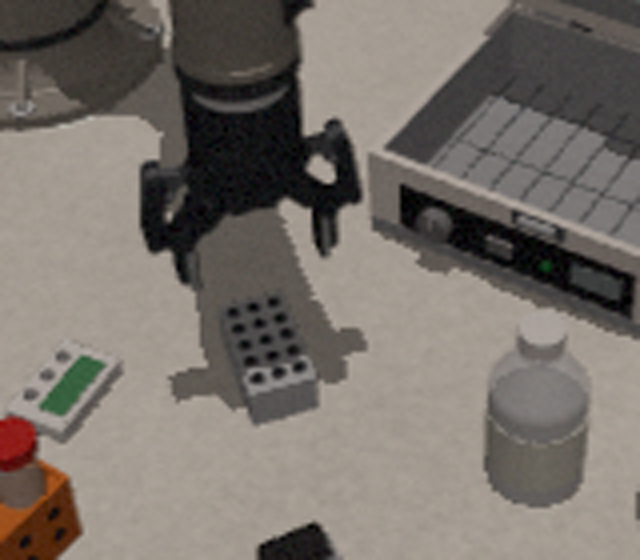

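The open jaws straddle the block and line up with it, so I'll descend and grip.

{"method": "send_rows", "body": {
  "deltas": [
    [1, 0.01, 0, 0.15, 0, 0, 0],
    [1, 0.017, -0.007, 0.3, 0, 0, 0],
    [1, 0.017, -0.007, 0.45, 0, 0, 0],
    [1, 0.017, -0.007, 0.6, 0, 0, 0],
    [1, 0.017, -0.007, 0.6, 0, 0, 0],
    [1, 0.017, -0.007, 0.6, 0, 0, 0],
    [0.4, 0.017, -0.007, 0.6, 0, 0, 0],
    [0.4, 0.017, -0.007, 0.6, 0, 0, 0],
    [0.4, 0.017, -0.007, 0.6, 0, 0, 0],
    [0.4, 0.017, -0.007, 0.6, 0, 0, 0],
    [0.4, 0.017, -0.007, 0.6, 0, 0, 0],
    [0.4, 0.017, -0.007, 0.6, 0, 0, 0]
  ],
  "squeeze": 40
}}

```text
clock: 3.82
tcp_pos: [0.4433, -0.145, 0.0189]
orientation: [0.804, 3.034, 0.002]
contact_force: [-1.5, 2.1, 11.5]
grip_width: 0.0495
```

{"method": "send_rows", "body": {
  "deltas": [
    [0.4, 0, 0, -0.2, 0, 0, 0],
    [0.4, 0, 0, -0.4, 0, 0, 0],
    [0.4, 0, 0, -0.6, 0, 0, 0],
    [0.4, 0, 0, -0.8, 0, 0, 0],
    [0.4, 0, 0, -1, 0, 0, 0],
    [0.4, 0, 0, -1, 0, 0, 0],
    [0.4, 0, 0, -1, 0, 0, 0]
  ]
}}

```text
clock: 4.4
tcp_pos: [0.4428, -0.1448, 0.1687]
orientation: [0.803, 3.034, 0.003]
contact_force: [-0.8, 0.3, -5.0]
grip_width: 0.0492
```

```bash
cat >> h.py <<'E'
O=np.array([.5254,.1509,0]); SY=np.radians(9.17); S=R.from_euler('z',SY)
def down(deg):
    y=np.radians(deg); Y=np.array([np.cos(y),np.sin(y),0]); Z=np.array([0,0,-1.]); return R.from_matrix(np.c_[np.cross(Y,Z),Y,Z]).as_rotvec()
def st(x,y,z): return O+S.apply([x,y,z])
E
python3 - <<'E'
from h import *
rel(st(-.08,-.048,.16),down(99.2)); print(st(-.08,-.048,.16),r.get_obs()['joints'].round(2))
E
```

```text
shift [0.712 1.402 0.06 ]
turn [ 0.0005  0.0012 -0.2158]
[0.4540719 0.0907643 0.16     ] [-0.4   0.27  0.69  2.15 -0.24  0.79  1.49]
```

{"method": "send_rows", "body": {
  "deltas": [
    [0.4, 0.12, 0.2, 0, 0, 0, -0.038],
    [0.4, 0.24, 0.4, 0, 0, 0, -0.075],
    [0.4, 0.36, 0.6, 0, 0, 0, -0.11],
    [0.4, 0.48, 0.8, 0, 0, 0, -0.147],
    [0.4, 0.6, 1, 0, 0, 0, -0.183],
    [0.4, 0.712, 1, 0, 0, 0, -0.216],
    [0.4, 0.712, 1, 0, 0, 0, -0.216]
  ]
}}

```text
clock: 4.98
tcp_pos: [0.4197, 0.041, 0.1653]
orientation: [0.269, -3.124, -0.0]
contact_force: [-1.4, -0.5, -3.8]
grip_width: 0.0492
```

```bash
python3 - <<'E'
from h import *
rel(st(-.08,-.048,.16),down(99.2)); print(r.get_obs()['joints'].round(2))
E
```

```text
shift [-0.283  0.287  0.034]
turn [ 0.0002 -0.0019  0.0036]
[-0.66  0.17  0.47  2.23 -0.11  0.77  1.62]
```

{"method": "send_rows", "body": {
  "deltas": [
    [0.4, -0.14, 0.14, 0, 0, 0, 0.003],
    [0.4, -0.283, 0.287, 0, 0, 0, 0.003],
    [0.4, -0.283, 0.287, 0.1, 0, 0, 0.003],
    [0.4, -0.283, 0.287, 0.1, 0, 0, 0.003],
    [0.4, -0.283, 0.287, 0.1, 0, 0, 0.003]
  ]
}}

```text
clock: 5.4
tcp_pos: [0.4568, 0.0865, 0.1506]
orientation: [0.236, -3.128, 0.003]
contact_force: [1.0, -0.1, -3.6]
grip_width: 0.0492
```

```bash
python3 - <<'E'
from h import *
rel(st(-.08,-.048,.041),down(99.2))
snap('scene','g2',(210,90,390,260),4); print(p('scene',st(0,-.115,.085)),p('scene',st(-.15,-.115,.085)))
E
```

```text
shift [0.011 0.032 0.73 ]
turn [-0.0005 -0.0015 -0.0032]
[282.87421371 213.8363201 ] [239.98191512 197.24617648]
```

View pics/g2.png

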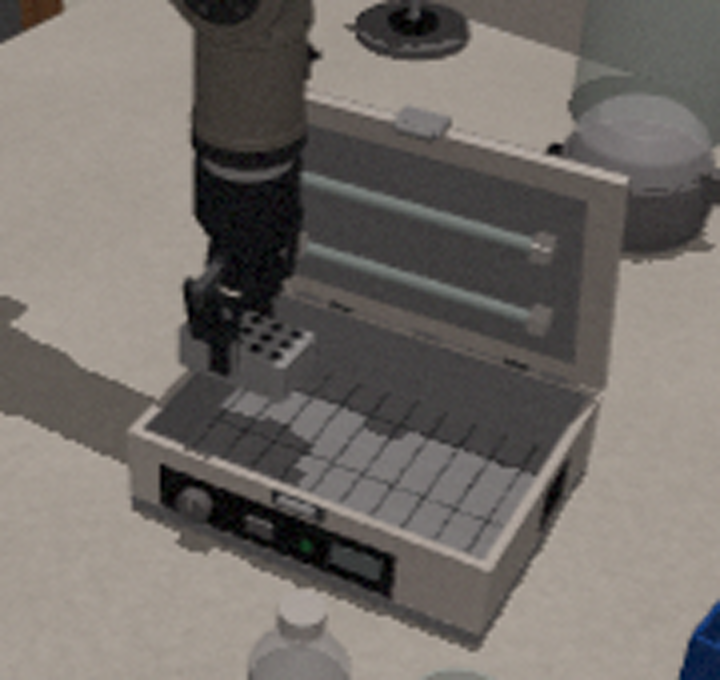

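{"method": "send_rows", "body": {
  "deltas": [
    [0.4, 0.011, 0.032, 0.15, 0, 0, -0.003],
    [0.4, 0.011, 0.032, 0.3, 0, 0, -0.003],
    [0.4, 0.011, 0.032, 0.45, 0, 0, -0.003],
    [0.4, 0.011, 0.032, 0.6, 0, 0, -0.003],
    [0.4, 0.011, 0.032, 0.68, 0, 0, -0.003],
    [0.4, 0.011, 0.032, 0.73, 0, 0, -0.003],
    [0.4, 0.011, 0.032, 0.73, 0, 0, -0.003],
    [0.4, 0.011, 0.032, 0.73, 0, 0, -0.003]
  ]
}}

```text
clock: 6.12
tcp_pos: [0.4563, 0.0915, 0.0431]
orientation: [-0.251, 3.132, -0.0]
contact_force: [-0.4, 0.0, -3.2]
grip_width: 0.0494
```

{"method": "send_rows", "body": {
  "deltas": [
    [0.75, 0, 0, 0, 0, 0, 0],
    [0.75, 0, 0, 0, 0, 0, 0],
    [0.75, 0, 0, 0, 0, 0, 0],
    [0.75, 0, 0, 0, 0, 0, 0],
    [0.75, 0, 0, -0.1, 0, 0, 0],
    [0.75, 0, 0, -0.3, 0, 0, 0],
    [0.75, 0, 0, -0.5, 0, 0, 0],
    [0.75, 0, 0, -0.7, 0, 0, 0],
    [0.75, 0, 0, -0.9, 0, 0, 0],
    [0.75, 0, 0, -0.9, 0, 0, 0]
  ]
}}

```text
clock: 6.95
tcp_pos: [0.4594, 0.0927, 0.183]
orientation: [-0.251, 3.123, 0.006]
contact_force: [0.8, 0.3, 0.3]
grip_width: 0.0643
```

```bash
python3 - <<'E'
from h import *
e=np.radians(158)
t=np.array([.620,-.274,.17])-.004*np.array([np.cos(e),np.sin(e),0])
print(t);rel(t,down(68)); print(r.get_obs()['joints'].round(2))
E
```

```text
[ 0.62370874 -0.27549843  0.17      ]
shift [-0.689 -2.598  0.086]
turn [0.0017 0.0026 0.1732]
[-0.74  0.22  0.47  2.13 -0.14  0.82  1.54]
```

{"method": "send_rows", "body": {
  "deltas": [
    [0.75, 0, -0.25, -0.1, 0, 0, 0],
    [0.75, -0.05, -0.5, -0.1, 0, 0, 0.03],
    [0.75, -0.1, -0.75, -0.1, 0, 0, 0.06],
    [0.75, -0.15, -1, -0.1, 0, 0, 0.09]
  ]
}}

```text
clock: 7.28
tcp_pos: [0.5028, -0.0539, 0.1933]
orientation: [0.197, 3.134, 0.002]
contact_force: [0.4, 0.8, 0.1]
grip_width: 0.0639
```

{"method": "send_rows", "body": {
  "deltas": [
    [0.6, -0.15, -0.2, 0, 0, 0, 0.03],
    [0.6, -0.3, -0.4, 0, 0, 0, 0.06],
    [0.6, -0.4, -0.6, 0, 0, 0, 0.084],
    [0.6, -0.5, -0.8, 0, 0, 0, 0.084],
    [0.6, -0.6, -1, 0, 0, 0, 0.084],
    [0.6, -0.6, -1, 0, 0, 0, 0.084]
  ]
}}

```text
clock: 7.78
tcp_pos: [0.5737, -0.2201, 0.1933]
orientation: [0.613, 3.078, -0.008]
contact_force: [-0.1, 0.2, -0.1]
grip_width: 0.051
```

```bash
python3 - <<'E'
from h import *
rel([.6237,-.2755,.10],down(68)); print(r.get_obs()['joints'].round(2))
E
```

```text
shift [-0.447 -0.21   0.625]
turn [-0.0014  0.0012 -0.003 ]
[-0.21  0.49  0.65  1.79 -0.35  0.97  1.75]
```

{"method": "send_rows", "body": {
  "deltas": [
    [0.65, -0.22, -0.1, 0.1, 0, 0, 0],
    [0.65, -0.447, -0.21, 0.3, 0, 0, -0.003],
    [0.65, -0.447, -0.21, 0.5, 0, 0, -0.003],
    [0.65, -0.447, -0.21, 0.625, 0, 0, -0.003],
    [0.65, -0.447, -0.21, 0.625, 0, 0, -0.003]
  ]
}}

```text
clock: 8.2
tcp_pos: [0.6208, -0.2656, 0.0938]
orientation: [-0.587, -3.078, -0.002]
contact_force: [-1.4, 1.0, -0.8]
grip_width: 0.0557
```

```bash
python3 - <<'E'
from h import *
rel([.6237,-.2755,.016],down(68))
snap('scene','g3',(170,190,350,340),4)
E
```

```text
shift [-0.047 -0.054  0.518]
turn [-0.0002 -0.0027  0.0022]
```

View pics/g3.png

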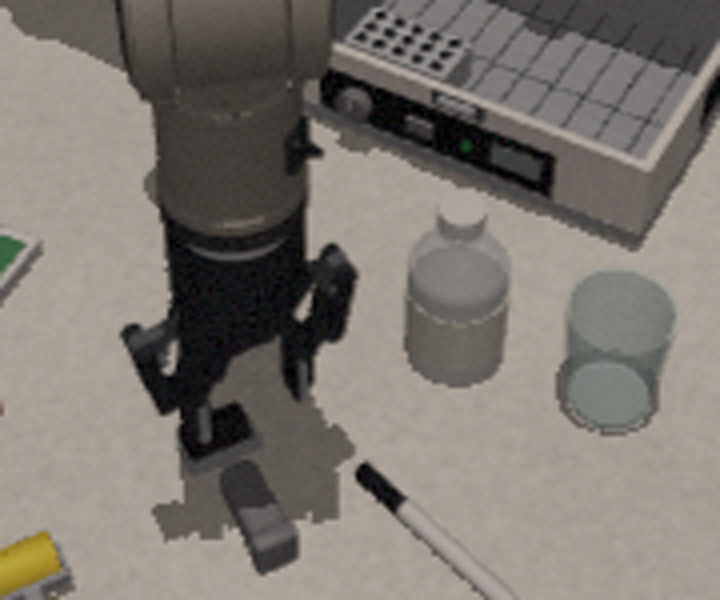

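{"method": "send_rows", "body": {
  "deltas": [
    [0.65, -0.047, -0.054, 0, 0, 0, 0.002],
    [0.65, -0.047, -0.054, 0.15, 0, 0, 0.002],
    [0.65, -0.047, -0.054, 0.3, 0, 0, 0.002],
    [0.65, -0.047, -0.054, 0.42, 0, 0, 0.002],
    [0.65, -0.047, -0.054, 0.5, 0, 0, 0.002],
    [0.65, -0.047, -0.054, 0.5, 0, 0, 0.002],
    [0.1, -0.047, -0.054, 0.5, 0, 0, 0.002],
    [0.1, -0.047, -0.054, 0.5, 0, 0, 0.002],
    [0.1, -0.047, -0.054, 0.5, 0, 0, 0.002],
    [0.1, -0.047, -0.054, 0.5, 0, 0, 0.002],
    [0.1, -0.047, -0.054, 0.5, 0, 0, 0.002],
    [0.1, -0.047, -0.054, 0.5, 0, 0, 0.002],
    [0.1, -0.047, -0.054, 0.5, 0, 0, 0.002]
  ],
  "squeeze": 35
}}

```text
clock: 9.33
tcp_pos: [0.6286, -0.2777, 0.0261]
orientation: [0.597, 3.081, -0.001]
contact_force: [-1.3, 1.0, 7.3]
grip_width: 0.0239
```

{"method": "send_rows", "body": {
  "deltas": [
    [0.1, 0, 0, -0.2, 0, 0, 0],
    [0.1, 0, 0, -0.4, 0, 0, 0],
    [0.1, 0, 0, -0.6, 0, 0, 0],
    [0.1, 0, 0, -0.8, 0, 0, 0],
    [0.1, 0, 0, -1, 0, 0, 0],
    [0.1, 0, 0, -1, 0, 0, 0],
    [0.1, 0, 0, -1, 0, 0, 0]
  ]
}}

```text
clock: 9.92
tcp_pos: [0.6284, -0.2776, 0.1767]
orientation: [0.597, 3.08, -0.001]
contact_force: [-0.2, -0.2, -1.5]
grip_width: 0.024
```

```bash
python3 - <<'E'
from h import *
rel(st(.074,-.048,.17),down(99.2)); print(st(.074,-.048,.17))
E
```

```text
shift [1.116 2.374 0.041]
turn [-0.0002  0.0015 -0.173 ]
[0.60610375 0.11530641 0.17      ]
```

{"method": "send_rows", "body": {
  "deltas": [
    [0.1, 0, 0, -0.25, 0, 0, 0],
    [0.1, 0, 0, -0.5, 0, 0, 0],
    [0.1, 0.15, 0.2, -0.5, 0, 0, -0.03],
    [0.1, 0.3, 0.4, -0.5, 0, 0, -0.06],
    [0.1, 0.45, 0.6, -0.5, 0, 0, -0.09],
    [0.1, 0.6, 0.8, -0.5, 0, 0, -0.12],
    [0.1, 0.75, 1, -0.5, 0, 0, -0.15]
  ]
}}

```text
clock: 10.5
tcp_pos: [0.5773, -0.0937, 0.2477]
orientation: [0.147, -3.136, -0.001]
contact_force: [1.3, 1.3, -2.1]
grip_width: 0.0242
```

```bash
python3 - <<'E'
from h import *
rel(st(.074,-.048,.20),down(99.2))
E
```

```text
shift [-0.322  1.37   0.318]
turn [ 0.0002 -0.0007 -0.0214]
```

{"method": "send_rows", "body": {
  "deltas": [
    [0.1, -0.05, 0.25, 0, 0, 0, -0.02],
    [0.1, -0.1, 0.5, 0, 0, 0, -0.02],
    [0.1, -0.2, 0.75, 0.1, 0, 0, -0.02],
    [0.1, -0.3, 1, 0.3, 0, 0, -0.02],
    [0.1, -0.32, 1, 0.4, 0, 0, -0.02],
    [0.1, -0.32, 1, 0.4, 0, 0, -0.02]
  ]
}}

```text
clock: 11.0
tcp_pos: [0.6106, 0.0631, 0.1831]
orientation: [0.248, -3.123, -0.001]
contact_force: [-1.2, 0.5, -0.7]
grip_width: 0.0238
```

```bash
python3 - <<'E'
from h import *
rel(st(.074,-.048,.15),down(99.2))
E
```

```text
shift [-0.027  0.348  0.221]
turn [ 0.0004 -0.0028 -0.0006]
```

{"method": "send_rows", "body": {
  "deltas": [
    [0.1, -0.01, 0.17, 0, 0, 0, 0],
    [0.1, -0.027, 0.34, 0, 0, 0, 0],
    [0.1, -0.027, 0.34, 0.15, 0, 0, 0],
    [0.1, -0.027, 0.34, 0.22, 0, 0, 0],
    [0.1, -0.027, 0.34, 0.22, 0, 0, 0],
    [0.1, -0.027, 0.34, 0.22, 0, 0, 0]
  ]
}}

```text
clock: 11.5
tcp_pos: [0.6091, 0.1066, 0.1555]
orientation: [0.233, -3.131, 0.002]
contact_force: [-0.1, -0.1, -1.2]
grip_width: 0.0244
```

```bash
python3 - <<'E'
from h import *
rel(st(.074,-.048,.048),down(99.2))
snap('scene','g4',(230,90,390,250),4)
E
```

```text
shift [0.01  0.061 0.717]
turn [-0.0004 -0.0007 -0.0038]
```

View pics/g4.png

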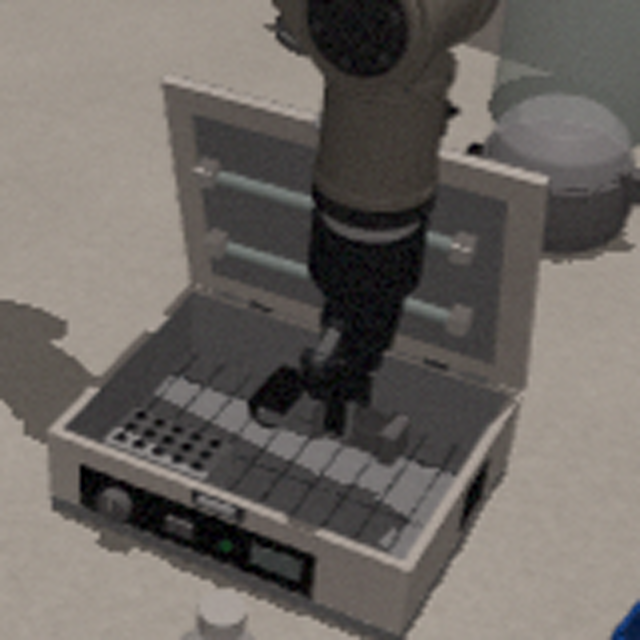

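The roller hangs level, with its wheel at (285,395) on the block's side and room all round. I'll lower it and let go.

{"method": "send_rows", "body": {
  "deltas": [
    [0.1, 0.01, 0.05, 0.1, 0, 0, 0],
    [0.1, 0.01, 0.05, 0.25, 0, 0, -0.003],
    [0.1, 0.01, 0.05, 0.4, 0, 0, -0.003],
    [0.1, 0.01, 0.05, 0.55, 0, 0, -0.003],
    [0.1, 0.01, 0.05, 0.65, 0, 0, -0.003],
    [0.1, 0.01, 0.05, 0.7, 0, 0, -0.003],
    [0.1, 0.01, 0.05, 0.7, 0, 0, -0.003],
    [0.1, 0.01, 0.05, 0.7, 0, 0, -0.003]
  ]
}}

```text
clock: 12.22
tcp_pos: [0.608, 0.1154, 0.052]
orientation: [-0.25, 3.131, -0.0]
contact_force: [0.5, 0.4, 0.2]
grip_width: 0.0238
```

{"method": "send_rows", "body": {
  "deltas": [
    [0.45, 0, 0, 0, 0, 0, 0],
    [0.45, 0, 0, 0, 0, 0, 0],
    [0.45, 0, 0, 0, 0, 0, 0],
    [0.45, 0, 0, 0, 0, 0, 0],
    [0.45, 0, 0, -0.1, 0, 0, 0],
    [0.45, 0, 0, -0.3, 0, 0, 0],
    [0.45, 0, 0, -0.5, 0, 0, 0],
    [0.45, 0, 0, -0.75, 0, 0, 0],
    [0.45, 0, -0.1, -1, 0, 0, 0],
    [0.45, 0, -0.1, -1, 0, 0, 0]
  ]
}}

```text
clock: 13.05
tcp_pos: [0.6143, 0.0986, 0.2093]
orientation: [-0.246, 3.119, 0.001]
contact_force: [1.6, -1.1, 0.9]
grip_width: 0.0382
```

```bash
python3 - <<'E'
from h import *
rel(st(0,.14,.40),down(99.2))
for th in (75,60,45,30,15,0):
    a=np.radians(th); y,z=.115-.205*np.cos(a)+.010*np.sin(a), .085+.205*np.sin(a)+.010*np.cos(a)
    print(th,'contact y,z',y.round(4),z.round(4))
print(r.get_obs()['joints'].round(2))
E
```

```text
shift [ 0.517  1.37  -1.278]
turn [-0.      0.0041 -0.001 ]
75 contact y,z 0.0716 0.2856
60 contact y,z 0.0212 0.2675
45 contact y,z -0.0229 0.237
30 contact y,z -0.0575 0.1962
15 contact y,z -0.0804 0.1477
0 contact y,z -0.09 0.095
[-0.61  0.44  0.47  1.76 -0.24  0.98  1.68]
```

{"method": "send_rows", "body": {
  "deltas": [
    [0, 0, 0, -0.25, 0, 0, 0],
    [0, 0, 0, -0.5, 0, 0, 0],
    [0, 0.1, 0, -0.75, 0, 0, 0],
    [0, 0.25, 0, -1, 0, 0, 0],
    [0, 0.4, 0, -1, 0, 0, 0],
    [0, 0.517, 0, -1, 0, 0, 0],
    [0, 0.517, 0, -1, 0, 0, 0]
  ]
}}

```text
clock: 13.63
tcp_pos: [0.5308, 0.0878, 0.3522]
orientation: [-0.251, 3.131, 0.003]
contact_force: [0.5, -0.7, -1.0]
grip_width: -0.0002
```

```bash
python3 - <<'E'
from h import *
print(S.inv().apply(r.get_obs()['tcp_pos']-O))
rel(st(0,.14,.40),down(99.2))
snap('top','t5',(150,130,350,270),3.8)
E
```

```text
[-0.00470296 -0.0631088   0.35221674]
shift [-0.031  1.355 -0.316]
turn [ 0.0007  0.0003 -0.0002]
```

View pics/t5.png

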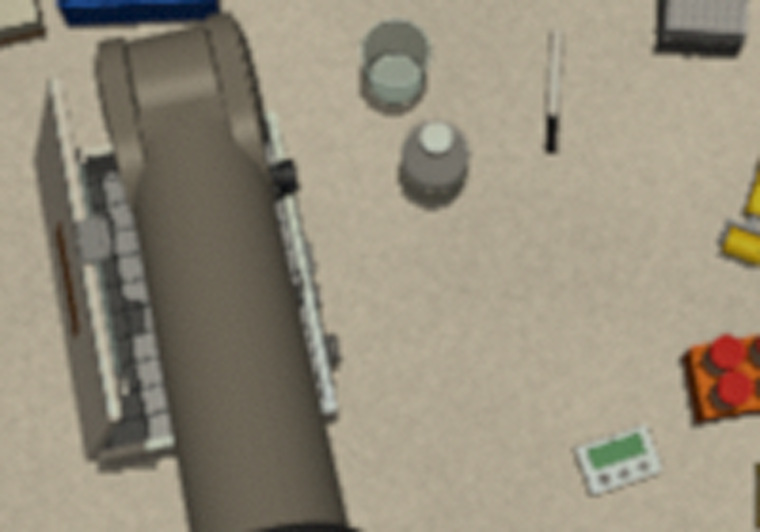

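{"method": "send_rows", "body": {
  "deltas": [
    [0, 0, 0, -0.2, 0, 0, 0],
    [0, -0.03, 0.1, -0.4, 0, 0, 0],
    [0, -0.03, 0.3, -0.4, 0, 0, 0],
    [0, -0.03, 0.5, -0.4, 0, 0, 0],
    [0, -0.03, 0.75, -0.4, 0, 0, 0],
    [0, -0.03, 1, -0.4, 0, 0, 0]
  ]
}}

```text
clock: 14.18
tcp_pos: [0.514, 0.239, 0.4109]
orientation: [-0.25, 3.131, 0.0]
contact_force: [0.6, 0.2, -0.3]
grip_width: -0.0002
```

{"method": "send_rows", "body": {
  "deltas": [
    [0, 0, 0.2, 0, 0, 0, 0],
    [0, 0, 0.35, 0, 0, 0, 0],
    [0, 0, 0.35, 0, 0, 0, 0],
    [0, 0, 0.35, 0.2, 0, 0, 0],
    [0, 0, 0.35, 0.4, 0, 0, 0],
    [0, 0, 0.35, 0.6, 0, 0, 0],
    [0, 0, 0.35, 0.7, 0, 0, 0],
    [0, 0, 0.35, 0.7, 0, 0, 0]
  ]
}}

```text
clock: 14.85
tcp_pos: [0.5037, 0.2883, 0.3016]
orientation: [0.251, -3.126, 0.007]
contact_force: [0.3, -1.4, -0.7]
grip_width: 0.0003
```

```bash
python3 - <<'E'
from h import *
print(S.inv().apply(r.get_obs()['tcp_pos']-O))
snap('scene','g6',(220,60,400,250),3.15)
E
```

```text
[0.00050528 0.13905387 0.30162911]
```

View pics/g6.png

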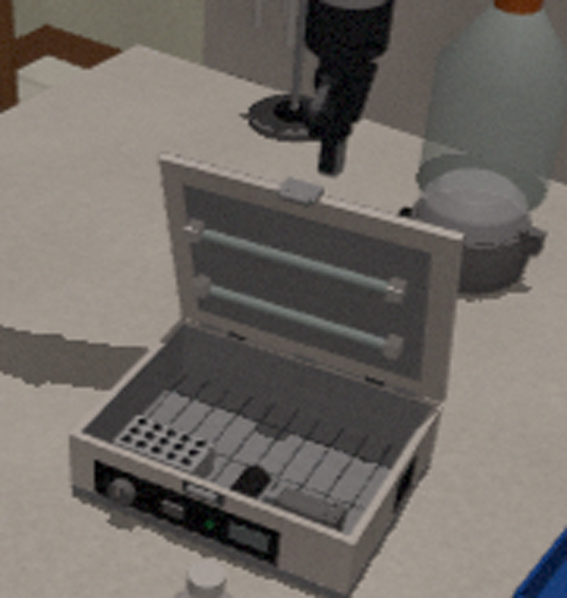

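The block at (165,440) and the roller at (295,495) both lie on the chamber floor, well apart. The closed fingers are behind the lid, so I'll push it down along its arc.

{"method": "send_rows", "body": {
  "deltas": [
    [0, 0, -0.18, 0.033, 0, 0, 0],
    [0, 0, -0.353, 0.033, 0, 0, 0],
    [0, 0, -0.44, 0.055, 0, 0, 0],
    [0, 0, -0.525, 0.083, 0, 0, 0],
    [0, 0, -0.61, 0.115, 0, 0, 0],
    [0, 0, -0.689, 0.154, 0, 0, 0],
    [0, 0, -0.77, 0.2, 0, 0, 0],
    [0, 0, -0.843, 0.246, 0, 0, 0],
    [0, 0, -0.92, 0.3, 0, 0, 0],
    [0, 0, -0.983, 0.357, 0, 0, 0]
  ]
}}

```text
clock: 15.73
tcp_pos: [0.529, 0.1426, 0.2518]
orientation: [-0.251, 3.131, -0.0]
contact_force: [-0.1, 1.7, 3.6]
grip_width: 0.0002
```

{"method": "send_rows", "body": {
  "deltas": [
    [0, 0, -0.065, 0.063, 0, 0, 0],
    [0, 0, -0.124, 0.129, 0, 0, 0],
    [0, 0, -0.18, 0.2, 0, 0, 0],
    [0, 0, -0.231, 0.273, 0, 0, 0],
    [0, 0, -0.277, 0.35, 0, 0, 0],
    [0, 0, -0.318, 0.429, 0, 0, 0],
    [0, 0, -0.353, 0.51, 0, 0, 0],
    [0, 0, -0.384, 0.595, 0, 0, 0],
    [0, 0, -0.384, 0.595, 0, 0, 0],
    [0, 0, -0.384, 0.595, 0, 0, 0]
  ]
}}

```text
clock: 16.57
tcp_pos: [0.5369, 0.0864, 0.1621]
orientation: [0.25, -3.129, 0.001]
contact_force: [-1.7, 0.4, 4.6]
grip_width: 0.0
```

```bash
python3 - <<'E'
from h import *
print(S.inv().apply(r.get_obs()['tcp_pos']-O),r.get_obs()['contact_force'])
rel(st(0,-.0755,.106),down(99.2))
snap('scene','g7',(220,60,400,250),3.15)
E
```

```text
[ 0.0010721  -0.06555181  0.16211338] [-1.68136245  0.44700604  4.57211423]
shift [ 0.006 -0.066  0.374]
turn [-0.0002 -0.001  -0.0003]
```

View pics/g7.png

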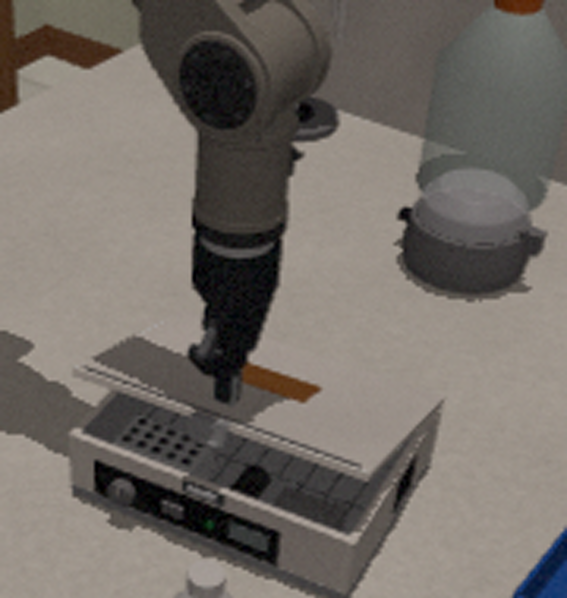

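The lid is about 15° from level with the fingers near its free edge at (228,395). I'll keep pressing, slowly.

{"method": "send_rows", "body": {
  "deltas": [
    [0, 0, -0.02, 0.07, 0, 0, 0],
    [0, 0, -0.035, 0.14, 0, 0, 0],
    [0, 0, -0.05, 0.21, 0, 0, 0],
    [0, 0, -0.06, 0.27, 0, 0, 0],
    [0, 0, -0.066, 0.32, 0, 0, 0],
    [0, 0, -0.066, 0.36, 0, 0, 0],
    [0, 0, -0.066, 0.36, 0, 0, 0],
    [0, 0, -0.066, 0.36, 0, 0, 0]
  ]
}}

```text
clock: 17.28
tcp_pos: [0.5386, 0.0775, 0.1083]
orientation: [0.252, -3.129, -0.0]
contact_force: [-0.5, -0.2, -0.6]
grip_width: -0.0003
```

{"method": "send_rows", "body": {
  "deltas": [
    [0, 0, 0, 0.01, 0, 0, 0],
    [0, 0, 0, 0.02, 0, 0, 0],
    [0, 0, 0, 0.03, 0, 0, 0],
    [0, 0, 0, 0.03, 0, 0, 0],
    [0, 0, 0, 0.03, 0, 0, 0]
  ]
}}

```text
clock: 17.7
tcp_pos: [0.5388, 0.0775, 0.1053]
orientation: [0.252, -3.13, -0.001]
contact_force: [-4.6, -0.6, 10.6]
grip_width: 0.0001
```

{"method": "send_rows", "body": {
  "deltas": [
    [0, 0, 0, 0.015, 0, 0, 0],
    [0, 0, 0, 0.03, 0, 0, 0],
    [0, 0, 0, 0.03, 0, 0, 0],
    [0, 0, 0, 0.03, 0, 0, 0]
  ]
}}

```text
clock: 18.03
tcp_pos: [0.539, 0.0774, 0.1038]
orientation: [0.251, -3.13, -0.004]
contact_force: [-17.1, -1.1, 45.4]
grip_width: 0.0
```

{"method": "send_rows", "body": {
  "deltas": [
    [0, 0, 0, -0.1, 0, 0, 0],
    [0, 0, 0, -0.3, 0, 0, 0],
    [0, 0, 0, -0.6, 0, 0, 0],
    [0, 0, 0, -1, 0, 0, 0],
    [0, 0, 0, -1, 0, 0, 0],
    [0, 0, 0, -1, 0, 0, 0],
    [0, 0, 0, -1, 0, 0, 0],
    [0, 0, 0, -1, 0, 0, 0]
  ]
}}

```text
clock: 18.7
tcp_pos: [0.5387, 0.0776, 0.2491]
orientation: [0.253, -3.13, -0.0]
contact_force: [0.0, 0.1, -0.5]
grip_width: 0.0001
```

```bash
python3 - <<'E'
from h import *
snap('scene','g8',(210,60,390,250),3.15)
for x in(-.15,.15): print(((p('scene',st(x,-.115,.095))-[210,60])*3.15).round(), ((p('scene',st(x,-.115,.085))-[210,60])*3.15).round())
E
```

```text
[ 94. 424.] [ 94. 432.]
[381. 535.] [379. 543.]
```

View pics/g8.png

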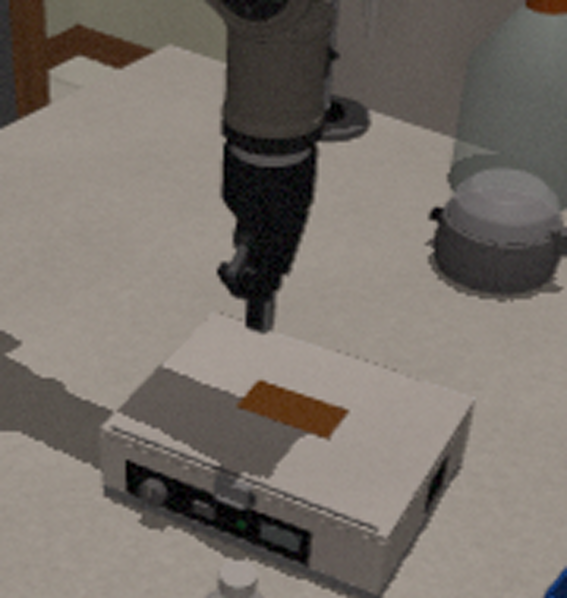

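The lid is flat on the rim and held by the catch at (238,490), with the gripper clear about 0.14 m above it. I'm handing in.

```bash
python3 -c "
from bench import r
print(r.hand_in())"
```

```text
the job is handed in; nothing more can be done
None
```

The block (wells up) and the grey roller are in the steriliser, the lid is shut on its catch, and I handed the job in at about 18.7 s on the robot's clock. `hand_in` gives no verdict, so what follows comes from my own checks.

- **Contents:** the scene picture taken before I closed the lid showed both lying flat on the chamber floor, well apart. I could not look inside again after closing.
- **Lid:** the push force fell to about 0 N just before level, as the catch snapped in. It rose to 45 N when I pressed harder against the stop. About half a second after I let go, the picture showed the lid flat on the rim. Its front corners were within about 10 enlarged pixels (3 camera pixels) of where I had calculated them; I had no reading of the lid's angle.
- **Gripper:** it was about 0.14 m above the lid at the end and touched nothing.
- **Other things on the bench:** none looked moved in the pictures, but I did not measure them again at the end.
- **Disagreement:** during both grasps the gripper stood 2–7 mm higher than I had aimed for, with 7–12 N of upward force. I took this as the fingertips touching the bench and set the release heights to match.

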